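# Power up the electronics bench and start a test

## Task

Power up the bench for a test, in this order: push down the raised end of the orange rocker on the grey mains box until it is fully over, then push the square blue key on the cream test console all the way in so that it stays in, and last press the round green start button all the way in and let it spring back. Use the fingertips only: do not press the red or yellow button, and leave the loose things (tin, adapter, spool) where they are.

Things in the scene. Friction and masses are not known exactly. Their poses are not given: they have to be found in the camera images.
- console: Test console: fixed cream box with dark side cheeks, 150 (x) x 280 (y) x 50 mm high, standing on the bench; origin at the centre of its underside, z up. Its flat top, 50 mm above the bench, carries four push controls in a row along its y axis, all at x = -30 mm and at y = -93, -31, +31, +93 mm: square blue key, round green, red and yellow buttons. Which control sits at which of the four places changes. A dark display lies flush on the far half of the top.
- blue_top (a point): Square blue latching key, 28 x 28 mm, in a fixed square black housing 44 x 44 x 12 mm. This point is the centre of the key's top, on the key: 24 mm above the console's top when out, 16 mm when fully in.
- blue_key (a joint): Travel of the blue key in metres: 0 = out (starts at 0 to 0.001), grows as it goes down, 0.008 = fully in. It has no spring: about 4 N of friction (5 to 6 N while moving briskly), and it stays where it is left.
- green_top (a point): Green start button. Round push button, 28 mm across, in a fixed round black housing 44 mm across. This point is the centre of the button's top, on the button: 22 mm above the console's top at rest, 16 mm when fully in (the housing is 12 mm high, so it is never in the way).
- green (a joint): Travel of the green button in metres: 0 = out, grows as it goes down, 0.006 = fully in. Spring: starts to move at about 1.5 N, fully in at about 5 N, comes back by itself when released.
- red_top (a point): Red stop button, not to be pressed. Round push button, 28 mm across, in a fixed round black housing 44 mm across. This point is the centre of the button's top, on the button: 22 mm above the console's top at rest, 16 mm when fully in (the housing is 12 mm high, so it is never in the way).
- red (a joint): Travel of the red button in metres: 0 = out, grows as it goes down, 0.006 = fully in. Spring: starts to move at about 1.5 N, fully in at about 5 N, comes back by itself when released.
- yellow_top (a point): Yellow button, not to be pressed. Round push button, 28 mm across, in a fixed round black housing 44 mm across. This point is the centre of the button's top, on the button: 22 mm above the console's top at rest, 16 mm when fully in (the housing is 12 mm high, so it is never in the way).
- yellow (a joint): Travel of the yellow button in metres: 0 = out, grows as it goes down, 0.006 = fully in. Spring: starts to move at about 1.5 N, fully in at about 5 N, comes back by itself when released.
- mains_box: Mains box: fixed grey box, 150 (x) x 100 (y) x 45 mm high, standing on the bench at any heading within a quarter turn; origin at the centre of its underside, z up. Its top carries the orange rocker (centred at x = -35 mm, y = 0, hinge along y, 12 mm above the top) inside a fixed black frame that rises 9 mm above the top, and two flush outlets at its +x end.
- rocker_pivot (a point): Fixed point on the mains box, at the middle of the rocker's hinge line, 57 mm above the bench; axes as those of the mains box. The orange rocker is 30 mm wide and its two faces, each 26 mm long, form a shallow V: switched off, the raised half slopes up outwards by 0.5 rad (its end 12 mm above the hinge line) and the other half is level.
- rocker_face (a point): Point on the rocker: on the face of the raised half (towards the mains box's -x end, away from the outlets, marked with a short white bar), 17 mm from the hinge line, moving with the rocker. Fully over, this half lies level at the hinge's height, 57 mm above the bench, and the other half stands up.
- rocker (a joint): Angle of the rocker in rad: 0 = off (starts at 0 to 0.04), 0.5 = fully over, on. About 0.06 N m of friction (some 3 to 4 N at the middle of the raised face), no spring: it stays where it is left.
- tin: Loose small brass tin standing on the far half of the console's top, 34 mm across, 22 mm high, origin at the centre of its underside. Leave alone.
- adapter: Loose white and steel adapter plug standing on the mains box by the outlets, 20 mm across, 22 mm high, origin at the centre of its underside. Leave alone.
- spool: Loose solder spool, green flanges, 54 mm across, 32 mm high, lying flat on the bench behind the console (farther from the robot), origin at the centre of its underside. Leave alone.

How it is judged:
By the outcome, as a careful person would: the job done as asked, in the order asked, and still so for the second after the job is handed in, with the robot touching nothing.
It also fails if it takes over 64 s, if anything falls off the work surface, if the arm or the gripper's body presses on something with over 40 N, if the wrist force passes 120 N, or if a joint passes its speed limit or range.

## Robot

A 7-joint arm with a two-finger parallel gripper is mounted at the origin on the work surface. World frame = base frame: x ahead of the robot, y to its left, z up, the work surface at z = 0. Lengths are in mm, angles in rad, forces in N, time in s.
With the tool pointing down it reaches from about 350 to 775 mm from the base axis. Payload 3.1 kg.
Tool frame: the origin (TCP) lies midway between the tips of the shut fingers; the grasp point (between the pads) lies 19 mm behind it (arm.grip_point_offset is the distance from the TCP to the grasp point, in mm); x points along the fingers, z is the direction in which the jaws open and shut, and the axes are right-handed (so a half turn about x gives the same grasp; the last joint's range is limited). The gripper opens to 85 mm and grips with 20 to 120 N. Pads are 22 mm wide; open, the fingers measure 114 mm over their backs; the gripper's body (76 mm by 85 mm) begins 54 mm behind the grasp point. The pads swing forward as they close: fully open they stand 13 mm farther back than shut.
Start: joints at [1.205, 0.311, 0.014, 1.512, -0.004, 1.319, -0.027], TCP at [175.027, -521.424, 231.304] pointing down, gripper open.
Joint ranges: [-2.7, 2.7], [-0.3, 1.91], [-1.27, 1.3], [0.12, 2.57], [-1.44, 4.58], [0.2, 2.03], [-3.05, 3.05]. Speed limits (rad/s): [2.79, 2.79, 3.14, 3.14, 3.14, 3.14, 3.14].

## Interface

Orientations are given as a rotation vector (axis times angle).
In Python, from plant import arm, capture, job gives the robot as it stands.
- The arm moves only by the tool jog_arm, never from a script. Its argument "plan" is a list of rows, each an object with "angular": the turn, a rotation vector about the tool's x, y, z in rad, a list of three; "delta_pos": the shift along the tool's x, y, z in m, a list of three; "grip": the closure, from 0 (fully open) to 1 (shut). A call has 1 to 12 rows; each row is the pose to reach, as a shift and turn from the pose commanded when the call began, along the tool's axes at that moment; what a row does not reach only later rows make up. A row lasts 1/10 s, in which the tool goes at most 50 mm and 8.59 degrees, less where a joint would pass 70% of its speed; a pose out of reach is approached as far as the arm can. A call with a gripper value outside its range is refused whole. The fingers move at their own pace and stop on an object; the grip force is fixed at half the most. Time passes only in rows, so rows that repeat a pose let the fingers close. It gives the time, the measured TCP pose, the force and the opening at its end, in the units of the state.
- arm.get_obs(): the state, without advancing time (a new reading comes with each control period).
- capture(name): name is "side" or "top" or "wrist"; returns a dict with "pixels" (400x640x3 uint8, blue, green, red), "fov_y" (degrees; the focal length in pixels is half the picture's height over the tangent of half this angle, whatever the lens; pixels are square), "cx", "cy" (the principal point, pixels), "xyz" and "orientation" of the camera in the world. Camera axes: x right, y down, z forward; pixel columns grow to the right and rows downward; lengths in mm; the calibration is good to about 2 mm. A picture is of the moment at which its call begins. There is no depth.
- job.close_job(): hands the job in, once; it reports no verdict.
The state is a dict: "time": time; "joints": joint angles; "qd": joint speeds; "tau": joint torques, N m; "ee_pos": TCP position; "tool_rot": TCP orientation; "wrist_force": force on the tool from outside, world axes, zero at the start; "moment": the same for the moment, N m; "grip_width": opening from 0.0 (shut) to 1.0 (fully open).
Only numpy, scipy, OpenCV 4.12 (cv2) and the standard library are available. Lean on these libraries where they do the work, as an engineer would, in place of code of your own. Each camera call takes 0.05 s, during which the arm holds its last target.

## Working session

There is one attempt and no reset: what is moved stays moved. The work goes in short steps, Python scripts to look and compute and a tool call to move; the robot and the scene stay as the last step left them, time stands still between calls to the robot, and variables do not carry over. Pictures are saved under pics/ and viewed, and the job is handed in when it is done.

Besides the shell and the picture viewer there is one more tool, called after "Emit:" by a JSON object that holds its "method" and its "body", one argument or row to a line. jog_arm: Moves the arm, as the interface text tells. Its arguments: {"type":"object","properties":{"plan":{"type":"array"}},"required":["plan"]}

```bash
mkdir -p pics; ls
python3 - <<'E'
from plant import arm,capture,job
import cv2,numpy as np
o=arm.get_obs()
print({k:np.round(v,3) for k,v in o.items()})
for n in("side","top","wrist"):
    c=capture(n); cv2.imwrite(f"pics/{n}0.png",c["pixels"]); print(n,c["fov_y"],c["cx"],c["cy"],c["xyz"],c["orientation"])
    import pickle; pickle.dump(c,open(f"{n}0.pkl","wb"))
E
```

```text
pics
{'time': np.float64(0.0), 'joints': array([ 1.205,  0.312,  0.014,  1.513, -0.004,  1.319, -0.027]), 'qd': array([-0.001, -0.002, -0.001,  0.001,  0.002, -0.   , -0.001]), 'tau': array([-0.0000e+00, -3.7991e+01,  1.4600e-01, -2.3059e+01,  1.2000e-02,
        1.4000e-02, -0.0000e+00]), 'ee_pos': array([ 174.762, -520.724,  230.196]), 'tool_rot': array([ 0.969,  1.347, -0.967]), 'wrist_force': array([ 0.301, -0.208, -0.176]), 'moment': array([ 0.016, -0.045, -0.022]), 'grip_width': np.float64(1.002)}
side 48.74873981714758 317.9179908410104 197.63165335849828 [319.51036362 639.00561771 829.08685444] [-0.56869411  2.7068966  -1.10064254]
top 45.57978265147814 315.74627741657855 200.2724646836624 [452.79585104  -1.11679834 954.93769074] [-2.15992477  2.11538536 -0.187969  ]
wrist 66.23696672888869 320.88284014990717 202.62240556355863 [ 249.64693869 -495.10883666  372.4905579 ] [ 2.33262752 -1.67981763 -0.26825528]
```

View pics/top0.png

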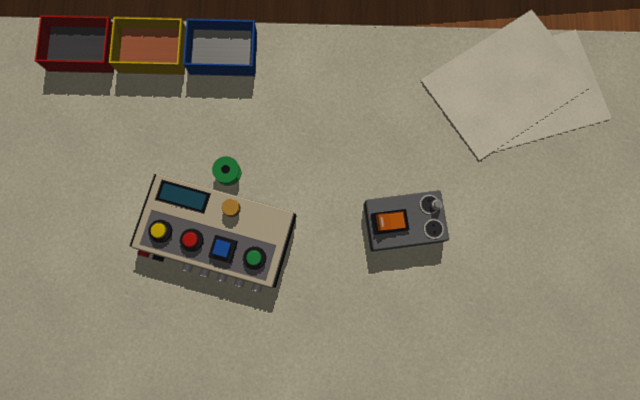

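View pics/side0.png

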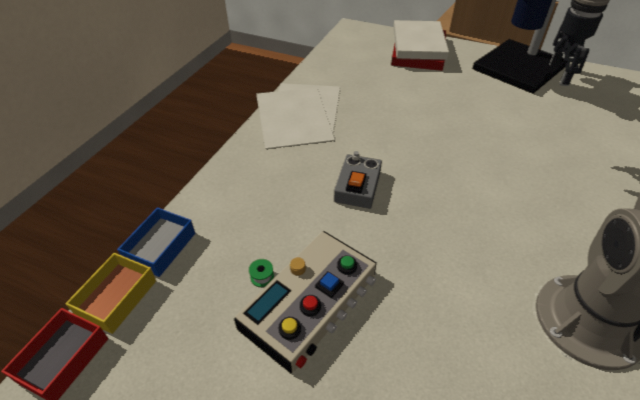

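View pics/wrist0.png

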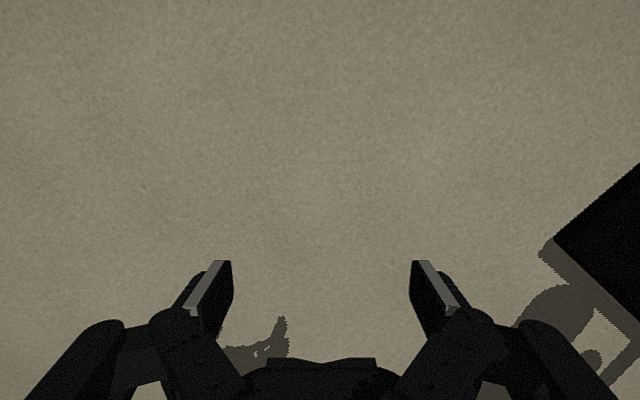

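```bash
cat > h.py <<'E'
import numpy as np,cv2,pickle
from scipy.spatial.transform import Rotation as R
def cam(c):
    h=c["pixels"].shape[0]; f=h/2/np.tan(np.radians(c["fov_y"]/2))
    return f,c["cx"],c["cy"],np.array(c["xyz"]),R.from_rotvec(c["orientation"])
def proj(c,P):
    f,cx,cy,t,r=cam(c); q=r.inv().apply(np.atleast_2d(P)-t); return np.c_[f*q[:,0]/q[:,2]+cx,f*q[:,1]/q[:,2]+cy]
def onz(c,uv,z):
    f,cx,cy,t,r=cam(c); d=r.apply([(uv[0]-cx)/f,(uv[1]-cy)/f,1]); return t+d*(z-t[2])/d[2]
def blobs(c,lo,hi,amin=40):
    m=cv2.inRange(cv2.cvtColor(c["pixels"],cv2.COLOR_BGR2HSV),lo,hi)
    n,l,s,ce=cv2.connectedComponentsWithStats(m)
    return [(s[i,4],s[i,:4].tolist(),ce[i].round(1)) for i in range(1,n) if s[i,4]>amin]
E
python3 - <<'E'
from h import *
col={'yellow':((22,150,60),(35,255,255)),'red':((0,170,60),(6,255,255)),'blue':((105,150,60),(125,255,255)),'green':((50,110,40),(85,255,255)),'orange':((6,190,100),(16,255,255))}
for n in("top","side"):
    c=pickle.load(open(n+"0.pkl","rb")); print(c.keys())
    for k,v in col.items():
        z={'blue':74,'orange':62}.get(k,72)
        for a,b,ce in blobs(c,*v): print(n,k,a,b,ce,onz(c,ce,z).round(1))
    p=c["pixels"]
    b=(170,370,330,90) if n=="top" else (130,330,325,145)
    boxs=[(120,165,190,125),(350,180,110,90)] if n=="top" else [(225,225,160,140),(325,145,65,70)]
    for i,(x,y,w,h) in enumerate(boxs):
        s=4 if w>150 else 6
        cv2.imwrite(f"pics/{n}_z{i}.png",cv2.resize(p[y:y+h,x:x+w],None,fx=s,fy=s,interpolation=cv2.INTER_CUBIC))
E
```

```text
dict_keys(['pixels', 'fov_y', 'cx', 'cy', 'xyz', 'orientation'])
top yellow 773 [109, 16, 76, 54] [144.3  40.6] [916.2 340.1  72. ]
top yellow 200 [150, 222, 17, 16] [157.8 229.7] [540.3 285.1  72. ]
top red 488 [35, 15, 74, 48] [74.  36.9] [920.6 479.8  72. ]
top red 184 [182, 232, 16, 15] [189.5 239. ] [524.2 225.4  72. ]
top blue 416 [183, 19, 72, 48] [220.8  41.9] [916.2 188.   74. ]
top blue 246 [212, 239, 19, 19] [221.2 247.8] [509.1 165.6  74. ]
top green 566 [213, 157, 28, 28] [226.5 170.6] [655.4 163.7  72. ]
top green 194 [246, 250, 16, 15] [253.4 257.1] [493.4 105.9  72. ]
top orange 365 [378, 212, 27, 18] [392.2 220.6] [ 567.8 -152.3   62. ]
dict_keys(['pixels', 'fov_y', 'cx', 'cy', 'xyz', 'orientation'])
side yellow 2297 [66, 253, 89, 80] [113.  291.8] [894.3 367.6  72. ]
side yellow 198 [281, 318, 16, 15] [288.8 325. ] [540.6 291.5  72. ]
side red 166 [303, 296, 15, 14] [309.7 302.2] [525.  231.8  72. ]
side red 2723 [1, 308, 106, 92] [ 56.8 354.1] [896.  509.3  72. ]
side red 72 [296, 356, 10, 12] [300.6 361.4] [490.3 345.8  72. ]
side blue 586 [118, 208, 73, 68] [155.3 235.6] [908.  217.7  74. ]
side blue 193 [320, 273, 19, 17] [328.6 280.7] [510.1 172.7  74. ]
side green 145 [340, 256, 14, 13] [346.6 261.8] [494.3 113.2  72. ]
side green 412 [249, 260, 25, 27] [260.5 271.3] [648.4 206.6  72. ]
side orange 137 [349, 172, 15, 14] [356.2 178. ] [ 569.1 -146.3   62. ]
```

View pics/top_z1.png

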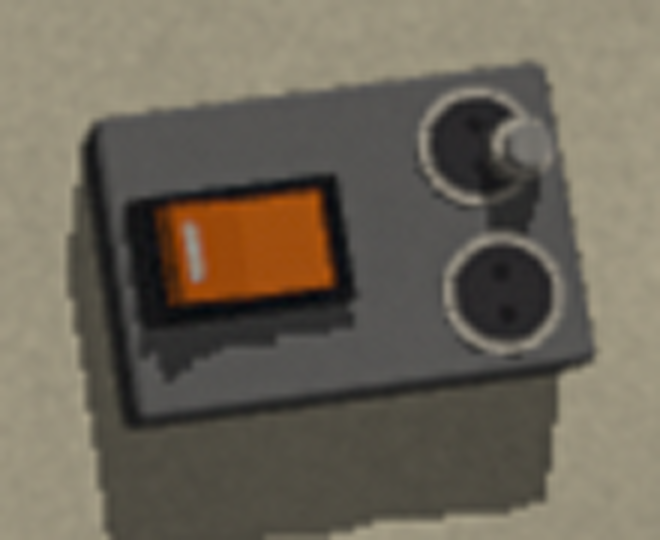

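View pics/side_z1.png

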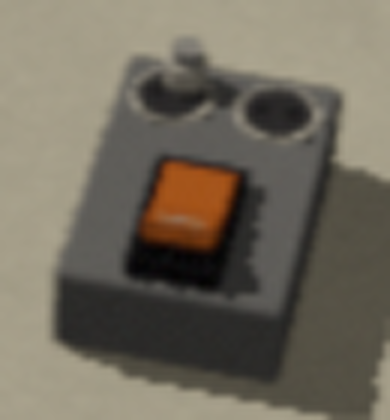

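View pics/top_z0.png

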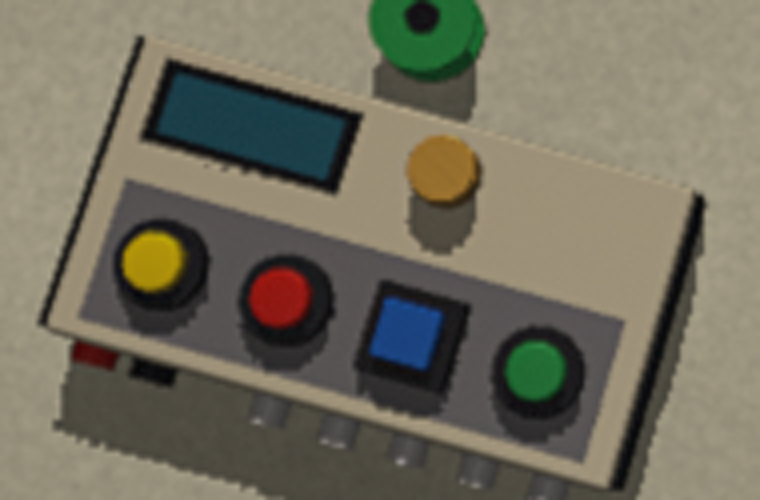

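Run:
```python
from h import *
from plant import arm
o=arm.get_obs(); T=R.from_rotvec(o['tool_rot']); print(T.as_matrix().round(3))
w=pickle.load(open("wrist0.pkl","rb")); Rc=R.from_rotvec(w['orientation'])
print("cam in tool",T.inv().apply(w['xyz']-o['ee_pos']).round(1)); print((T.inv()*Rc).as_matrix().round(3))
t=pickle.load(open("top0.pkl","rb")); s=pickle.load(open("side0.pkl","rb"))
fr=np.array([(127,200),(335,178),(352,300),(145,325)])/6+[350,180]
W=np.array([onz(t,p,54) for p in fr]); print(W.round(1),W.mean(0)); d=W[1]-W[0]+W[2]-W[3]; print(np.degrees(np.arctan2(d[1],d[0])))
ol=np.array([(245,175)])
bx=np.array([(100,122),(540,65),(592,358),(132,418)])/6+[350,180]
W=np.array([onz(t,p,45) for p in bx]); print(W.round(1),W.mean(0)); d=W[1]-W[0]+W[2]-W[3]; print(np.degrees(np.arctan2(d[1],d[0])), np.linalg.norm(W[1]-W[0]))
fr=np.array([(160,152),(245,172),(215,290),(125,275)])/6+[325,145]
W=np.array([onz(s,p,54) for p in fr]); print('side',W.round(1),W.mean(0))
bx=np.array([(130,60),(340,90),(282,315),(60,275)])/6+[325,145]
W=np.array([onz(s,p,45) for p in bx]); print('side',W.round(1),W.mean(0))
```

```text
[[-0.001  0.948  0.318]
 [ 0.002  0.318 -0.948]
 [-1.    -0.    -0.002]]
cam in tool [-142.    79.1   -0.9]
[[-0.001 -0.31   0.951]
 [-0.002 -0.951 -0.31 ]
 [ 1.    -0.002  0.   ]]
[[ 582.  -113.4   54. ]
 [ 590.5 -179.9   54. ]
 [ 551.5 -184.9   54. ]
 [ 542.2 -119.2   54. ]] [ 566.54539567 -149.34739966   54.        ]
-82.31442774264607
[[ 608.6 -105.8   45. ]
 [ 630.5 -248.9   45. ]
 [ 535.5 -263.3   45. ]
 [ 513.3 -116.2   45. ]] [ 571.9693755  -183.54351112   45.        ]
-81.37076963887279 144.77274014541965
side [[ 592.8 -177.3   54. ]
 [ 554.6 -179.8   54. ]
 [ 541.7 -107.    54. ]
 [ 579.  -100.4   54. ]] [ 567.02420905 -141.10495394   54.        ]
side [[ 630.9 -239.8   45. ]
 [ 536.4 -257.8   45. ]
 [ 513.9 -112.9   45. ]
 [ 607.1  -98.1   45. ]] [ 572.05196352 -177.17360573   45.        ]
```

Emit:
{"method": "jog_arm", "body": {
  "plan": [
    {"delta_pos": [0,0,-0.05],"angular": [0,0,0],"grip": 1},
    {"delta_pos": [0,0,-0.1],"angular": [0,0,0],"grip": 1},
    {"delta_pos": [0,0.02,-0.145],"angular": [0,0,0],"grip": 1},
    {"delta_pos": [0,0.05,-0.185],"angular": [0,0,0],"grip": 1},
    {"delta_pos": [0,0.09,-0.215],"angular": [0,0,0],"grip": 1},
    {"delta_pos": [0,0.135,-0.235],"angular": [0.05,0,0],"grip": 1},
    {"delta_pos": [0.01,0.184,-0.246],"angular": [0.1,0,0],"grip": 1},
    {"delta_pos": [0.02,0.232,-0.246],"angular": [0.15,0,0],"grip": 1},
    {"delta_pos": [0.03,0.28,-0.246],"angular": [0.18,0,0],"grip": 1},
    {"delta_pos": [0.04,0.328,-0.246],"angular": [0.18,0,0],"grip": 1},
    {"delta_pos": [0.05,0.376,-0.246],"angular": [0.18,0,0],"grip": 1},
    {"delta_pos": [0.06,0.424,-0.246],"angular": [0.18,0,0],"grip": 1}
  ]
}}

```text
time: 1.35
ee_pos: [500.1, -152.7, 170.6]
tool_rot: [1.103, 1.274, -1.103]
wrist_force: [0.2, -0.6, 0.5]
grip_width: -0.004
```

Run:
```python
from h import *
from plant import arm,capture
c=capture("wrist"); cv2.imwrite("pics/wrist1.png",c["pixels"]); pickle.dump(c,open("wrist1.pkl","wb"))
o=arm.get_obs(); print(o['ee_pos'],R.from_rotvec(o['tool_rot']).as_matrix().round(3))
v=((6,190,80),(18,255,255))
for a,b,ce in blobs(c,*v): print(a,b,ce,onz(c,ce,62))
```

```text
[ 507.18963594 -146.59089506  167.51410937] [[ 0.005  0.989  0.15 ]
 [ 0.009  0.15  -0.989]
 [-1.     0.006 -0.008]]
1417 [293, 97, 67, 41] [325. 117.] [ 568.09557982 -145.65458251   62.        ]
```

View pics/wrist1.png

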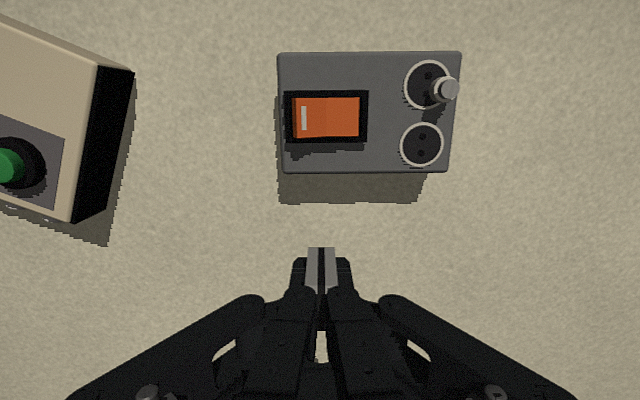

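Run:
```python
from h import *
from plant import arm,capture
c=capture("wrist"); p=c["pixels"]; cv2.imwrite("pics/w1z.png",cv2.resize(p[40:210,260:480],None,fx=3.5,fy=3.5,interpolation=cv2.INTER_CUBIC))
o=arm.get_obs(); print(o['ee_pos'],c['xyz'])
for uv,z in (((285,90),54),((368,90),54),((368,143),54),((285,143),54),((326.5,116.5),54),((328,117),57),((305,118),66),((278,55),45),((462,55),45),((448,172),45),((282,172),45)): print(uv,onz(c,uv,z).round(1))
for a,b,ce in blobs(c,(6,190,80),(18,255,255)): print(a,b,ce)
print(proj(c,[o['ee_pos']]))
```

```text
[ 502.86131293 -147.92423013  168.22115957] [ 584.45060458 -135.21140566  310.17021423]
(285, 90) [ 591.  -103.9   54. ]
(368, 90) [ 600.7 -168.3   54. ]
(368, 143) [ 560.3 -176.4   54. ]
(285, 143) [ 550.1 -108.6   54. ]
(326.5, 116.5) [ 576.  -139.2   54. ]
(328, 117) [ 575.9 -140.4   57. ]
(305, 118) [ 572.9 -122.9   66. ]
(278, 55) [616.2 -94.4  45. ]
(462, 55) [ 637.5 -237.3   45. ]
(448, 172) [ 545.3 -252.    45. ]
(282, 172) [ 523.4 -107.9   45. ]
1462 [301, 109, 67, 41] [333.7 128.1]
[[323.56884769 270.6153158 ]]
```

View pics/w1z.png

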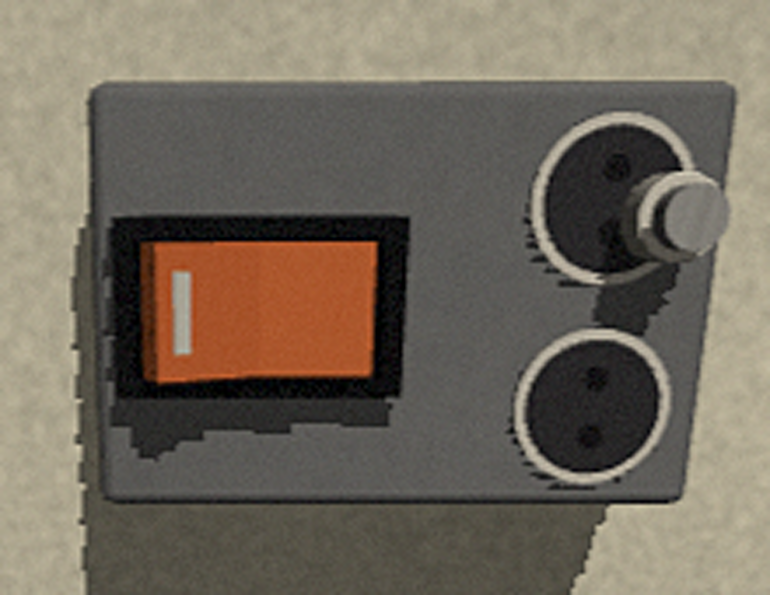

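Run:
```python
from h import *
from plant import arm,capture
c=capture("wrist")
o=arm.get_obs(); print(o['ee_pos'],o['joints'],c['xyz'])
for a,b,ce in blobs(c,(6,190,80),(18,255,255)): print(a,b,ce)
off=ce-[333.7,128.1]
for q,z in (((261,307),54),((262,307),57),((182,312),66),((143,310),69)): print(onz(c,np.array(q)/3.5+[260,40]+off,z).round(1))
pb=np.array([(95,86),(735,86),(680,500),(105,500)])/3.5+[260,40]+off
W=np.array([onz(c,p,45) for p in pb]);print(W.round(1)); d=W[1]-W[0]+W[2]-W[3]; print(np.degrees(np.arctan2(d[1],d[0])),W.mean(0))
```

```text
[ 500.06456313 -150.32136126  169.04942381] [ 0.65309084  0.34435809 -0.50331315  1.66728334  0.17307977  1.17862946
 -1.31389003] [ 580.8536093  -136.25499499  310.45811265]
1393 [300, 102, 67, 41] [331.7 122.2]
[ 567.8 -146.2   54. ]
[ 567.9 -146.3   57. ]
[ 564.7 -128.6   66. ]
[ 564.  -120.2   69. ]
[[ 609.4 -101.6   45. ]
 [ 630.9 -244.2   45. ]
 [ 536.6 -258.7   45. ]
 [ 514.6 -115.1   45. ]]
-81.35466742576972 [ 572.87326671 -179.91193722   45.        ]
```

Emit:
{"method": "jog_arm", "body": {
  "plan": [
    {"delta_pos": [0.02,0.03,-0.005],"angular": [0,0,0],"grip": 1},
    {"delta_pos": [0.045,0.055,-0.01],"angular": [0,0,0],"grip": 1},
    {"delta_pos": [0.069,0.068,-0.012],"angular": [0,0,0],"grip": 1},
    {"delta_pos": [0.069,0.068,-0.012],"angular": [0,0,0],"grip": 1},
    {"delta_pos": [0.069,0.068,-0.012],"angular": [0,0,0],"grip": 1},
    {"delta_pos": [0.069,0.068,-0.012],"angular": [0,0,0],"grip": 1}
  ]
}}

```text
time: 2.1
ee_pos: [564.0, -133.1, 103.9]
tool_rot: [1.103, 1.271, -1.104]
wrist_force: [-0.6, -0.1, 1.1]
grip_width: -0.002
```

Run:
```python
from h import *
from plant import arm,capture
for n in("wrist","top","side"):
    c=capture(n); cv2.imwrite(f"pics/{n}2.png",c["pixels"]); pickle.dump(c,open(n+"2.pkl","wb"))
    o=arm.get_obs(); print(o['ee_pos'],o['wrist_force'])
c=pickle.load(open("top2.pkl","rb"))["pixels"][160:280,330:480]
d=pickle.load(open("side2.pkl","rb"))["pixels"][100:220,300:450]
cv2.imwrite("pics/ts2.png",cv2.resize(np.vstack([c,d]),None,fx=2.5*2*.5*2*.5+2,fy=2.5+.0,interpolation=cv2.INTER_CUBIC) if 0 else cv2.resize(np.hstack([c,d]),None,fx=2.6,fy=2.6,interpolation=cv2.INTER_CUBIC))
```

```text
[ 564.24241599 -133.03866311  104.08964129] [0.15437536 0.38671295 0.86082128]
[ 564.39807054 -132.86494922  104.06653923] [-0.34710862  0.34896639  0.49358716]
[ 564.44169108 -132.64413376  103.88754575] [-1.12241296 -0.70447777  0.3346919 ]
```

View pics/ts2.png

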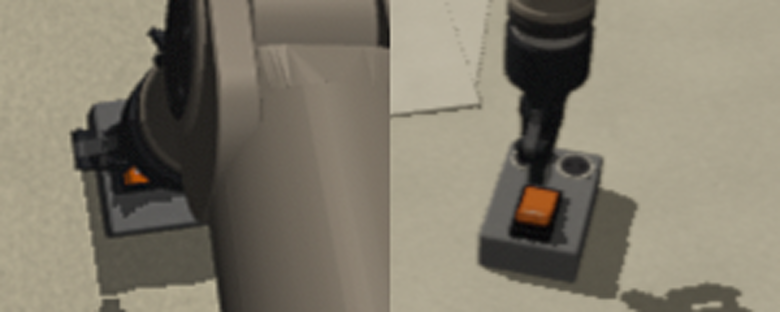

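View pics/wrist2.png

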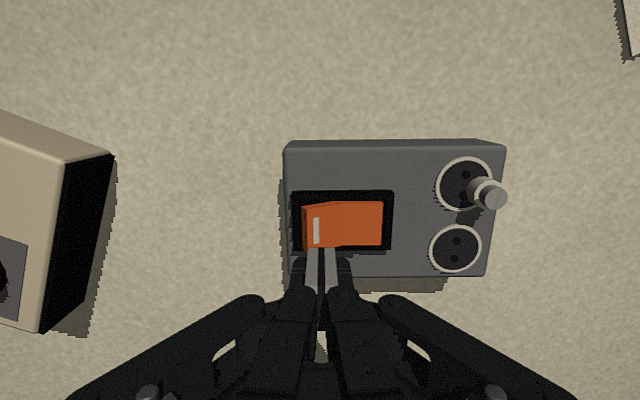

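Emit:
{"method": "jog_arm", "body": {
  "plan": [
    {"delta_pos": [0,0.001,-0.006],"angular": [0,0,0],"grip": 1},
    {"delta_pos": [0.015,0.001,-0.006],"angular": [0,0,0],"grip": 1},
    {"delta_pos": [0.03,0.001,-0.006],"angular": [0,0,0],"grip": 1},
    {"delta_pos": [0.035,0.001,-0.006],"angular": [0,0,0],"grip": 1},
    {"delta_pos": [0.038,0.001,-0.006],"angular": [0,0,0],"grip": 1},
    {"delta_pos": [0.041,0.001,-0.006],"angular": [0,0,0],"grip": 1},
    {"delta_pos": [0.044,0.001,-0.006],"angular": [0,0,0],"grip": 1},
    {"delta_pos": [0.046,0.001,-0.006],"angular": [0,0,0],"grip": 1},
    {"delta_pos": [0.047,0.001,-0.006],"angular": [0,0,0],"grip": 1},
    {"delta_pos": [0.047,0.001,-0.006],"angular": [0,0,0],"grip": 1}
  ]
}}

```text
time: 3.25
ee_pos: [565.3, -125.1, 57.1]
tool_rot: [1.103, 1.272, -1.101]
wrist_force: [-2.7, 3.0, 10.6]
grip_width: -0.004
```

Run:
```python
from h import *
from plant import arm,capture
for n in("wrist","side"):
    c=capture(n); cv2.imwrite(f"pics/{n}3.png",c["pixels"])
    o=arm.get_obs(); print(o['ee_pos'],o['wrist_force'])
    cv2.imwrite(f"pics/{n}3z.png",cv2.resize(c["pixels"][120:300,240:520] if n=="wrist" else c["pixels"][120:220,300:440],None,fx=2.8,fy=2.8,interpolation=cv2.INTER_CUBIC))
```

```text
[ 565.27658243 -125.13076623   57.06891282] [-2.52544029  3.12412487 10.32644403]
[ 565.30290462 -125.09939882   57.08644757] [-3.2542422   2.94314313 10.55274728]
```

View pics/wrist3z.png

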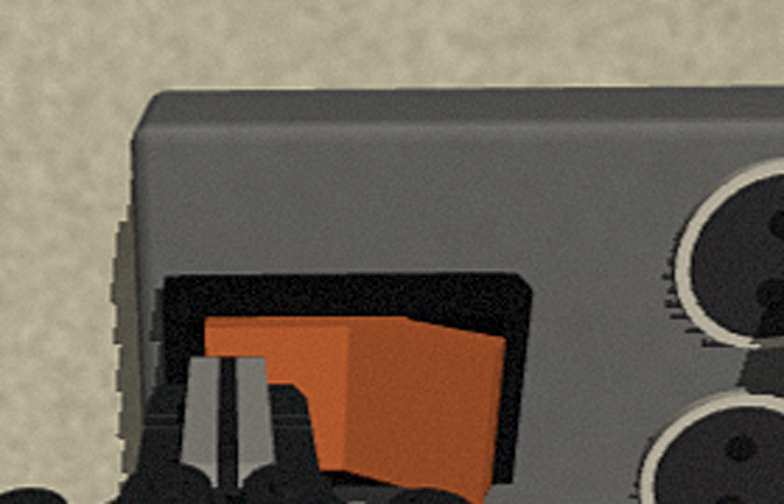

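View pics/side3z.png

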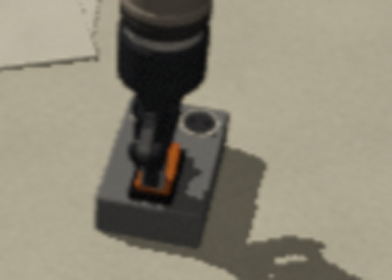

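Emit:
{"method": "jog_arm", "body": {
  "plan": [
    {"delta_pos": [0.002,0,0],"angular": [0,0,0],"grip": 1},
    {"delta_pos": [0.002,0,0],"angular": [0,0,0],"grip": 1},
    {"delta_pos": [0.002,0,0],"angular": [0,0,0],"grip": 1},
    {"delta_pos": [-0.03,0,0],"angular": [0,0,0],"grip": 1},
    {"delta_pos": [-0.073,0,0],"angular": [0,0,0],"grip": 1},
    {"delta_pos": [-0.073,-0.01,-0.045],"angular": [0,0,0],"grip": 1},
    {"delta_pos": [-0.073,-0.017,-0.09],"angular": [0,0,0],"grip": 1},
    {"delta_pos": [-0.073,-0.024,-0.137],"angular": [0,0,0],"grip": 1},
    {"delta_pos": [-0.073,-0.03,-0.184],"angular": [0,0,0],"grip": 1},
    {"delta_pos": [-0.073,-0.036,-0.231],"angular": [0,0,0],"grip": 1},
    {"delta_pos": [-0.073,-0.04,-0.278],"angular": [0,0,0],"grip": 1},
    {"delta_pos": [-0.073,-0.041,-0.3],"angular": [0,0,0],"grip": 1}
  ]
}}

```text
time: 4.55
ee_pos: [479.5, 170.0, 128.6]
tool_rot: [1.1, 1.277, -1.096]
wrist_force: [-0.1, -0.1, 1.0]
grip_width: -0.002
```

Emit:
{"method": "jog_arm", "body": {
  "plan": [
    {"delta_pos": [0,0,0],"angular": [0,0,0],"grip": 1},
    {"delta_pos": [0,0,0],"angular": [0,0,0],"grip": 1},
    {"delta_pos": [0,0,0],"angular": [0,0,0],"grip": 1},
    {"delta_pos": [0,0,0],"angular": [0,0,0],"grip": 1}
  ]
}}

```text
time: 4.95
ee_pos: [481.6, 163.2, 128.0]
tool_rot: [1.104, 1.271, -1.106]
wrist_force: [0.2, 0.3, -0.1]
grip_width: -0.001
```

Run:
```python
from h import *
from plant import arm,capture
for n in("wrist","side","top"):
    c=capture(n); cv2.imwrite(f"pics/{n}4.png",c["pixels"]); pickle.dump(c,open(n+"4.pkl","wb"))
    o=arm.get_obs(); print(o['ee_pos'],o['wrist_force'])
    if n=="wrist":
        for k,v in {'blue':((105,150,40),(125,255,255)),'green':((50,110,40),(85,255,255))}.items():
            for a,b,ce in blobs(c,*v): print(k,a,b,ce,onz(c,ce,74 if k=='blue' else 72).round(1))
a=pickle.load(open("top4.pkl","rb"))["pixels"][180:280,350:470]; b=pickle.load(open("side4.pkl","rb"))["pixels"][130:230,310:430]
cv2.imwrite("pics/ts4.png",cv2.resize(np.hstack([a,b]),None,fx=3.3,fy=3.3,interpolation=cv2.INTER_CUBIC))
```

```text
[481.49748096 163.52133324 128.06477418] [ 0.41720459 -0.15227788 -0.14460474]
blue 1821 [293, 155, 53, 54] [318.9 181.5] [510.8 169.2  74. ]
green 1272 [380, 194, 41, 41] [400.  213.7] [495.4 110.7  72. ]
[481.3602201  163.90332128 128.12025418] [-0.17468473  0.09250638 -0.55022675]
[481.24921265 164.26984634 128.19396193] [-0.78023817 -0.82942265 -0.04716069]
```

View pics/ts4.png

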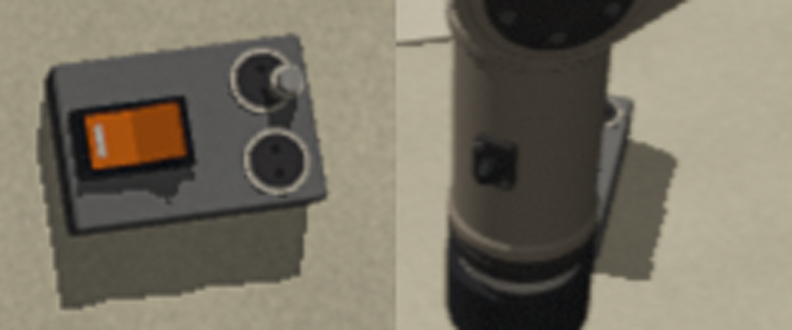

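View pics/wrist4.png

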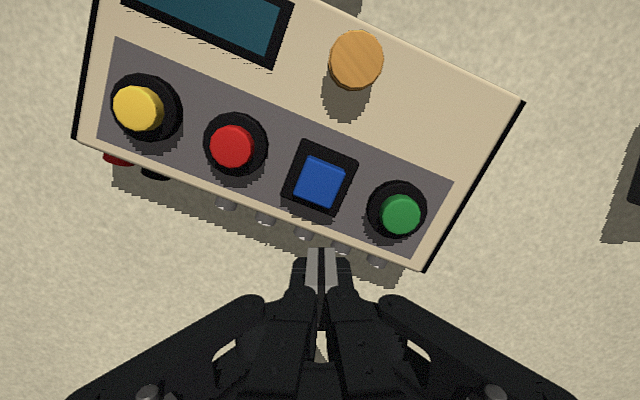

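Emit:
{"method": "jog_arm", "body": {
  "plan": [
    {"delta_pos": [0.01,0.03,-0.001],"angular": [0,0,0],"grip": 1},
    {"delta_pos": [0.03,0.03,-0.001],"angular": [0,0,0],"grip": 1},
    {"delta_pos": [0.04,0.03,-0.001],"angular": [0,0,0],"grip": 1},
    {"delta_pos": [0.04,0.03,-0.001],"angular": [0,0,0],"grip": 1},
    {"delta_pos": [0.04,0.03,-0.001],"angular": [0,0,0],"grip": 1},
    {"delta_pos": [0.04,0.03,-0.001],"angular": [0,0,0],"grip": 1}
  ]
}}

```text
time: 5.7
ee_pos: [510.7, 171.0, 89.2]
tool_rot: [1.103, 1.273, -1.101]
wrist_force: [0.5, 0.2, 0.4]
grip_width: -0.007
```

Run:
```python
from h import *
from plant import arm,capture
c=capture("wrist"); cv2.imwrite(f"pics/wrist5.png",c["pixels"])
o=arm.get_obs(); print(o['ee_pos'],o['wrist_force'])
```

```text
[510.77098332 171.0396569   89.27885449] [ 0.21411075 -0.5623197   0.69331091]
```

View pics/wrist5.png

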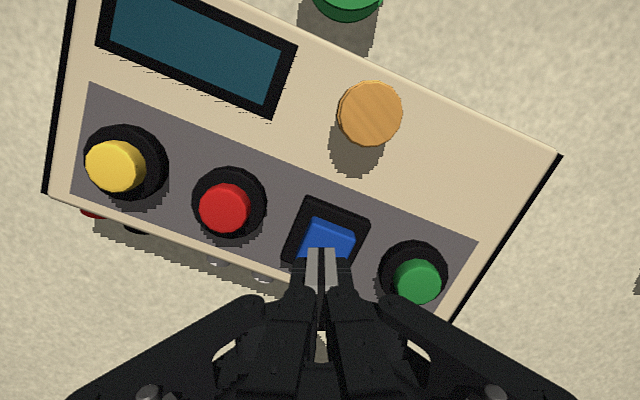

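Emit:
{"method": "jog_arm", "body": {
  "plan": [
    {"delta_pos": [0.008,0,0.002],"angular": [0,0,0],"grip": 1},
    {"delta_pos": [0.013,0,0.002],"angular": [0,0,0],"grip": 1},
    {"delta_pos": [0.016,0,0.002],"angular": [0,0,0],"grip": 1},
    {"delta_pos": [0.018,0,0.002],"angular": [0,0,0],"grip": 1},
    {"delta_pos": [0.02,0,0.002],"angular": [0,0,0],"grip": 1},
    {"delta_pos": [0.022,0,0.002],"angular": [0,0,0],"grip": 1},
    {"delta_pos": [0.024,0,0.002],"angular": [0,0,0],"grip": 1},
    {"delta_pos": [0.024,0,0.002],"angular": [0,0,0],"grip": 1},
    {"delta_pos": [0.024,0,0.002],"angular": [0,0,0],"grip": 1}
  ]
}}

```text
time: 6.65
ee_pos: [510.6, 168.2, 66.0]
tool_rot: [1.101, 1.272, -1.104]
wrist_force: [-4.6, -3.8, 14.0]
grip_width: -0.001
```

Emit:
{"method": "jog_arm", "body": {
  "plan": [
    {"delta_pos": [0.001,0,0],"angular": [0,0,0],"grip": 1},
    {"delta_pos": [0.003,0,0],"angular": [0,0,0],"grip": 1},
    {"delta_pos": [0.003,0,0],"angular": [0,0,0],"grip": 1},
    {"delta_pos": [0.003,0,0],"angular": [0,0,0],"grip": 1}
  ]
}}

```text
time: 7.05
ee_pos: [510.6, 168.2, 65.7]
tool_rot: [1.101, 1.271, -1.104]
wrist_force: [-10.7, -6.7, 29.8]
grip_width: -0.005
```

Emit:
{"method": "jog_arm", "body": {
  "plan": [
    {"delta_pos": [-0.02,0,0],"angular": [0,0,0],"grip": 1},
    {"delta_pos": [-0.05,0,0],"angular": [0,0,0],"grip": 1},
    {"delta_pos": [-0.05,-0.025,0.025],"angular": [0,0,0],"grip": 1},
    {"delta_pos": [-0.05,-0.049,0.051],"angular": [0,0,0],"grip": 1},
    {"delta_pos": [-0.05,-0.049,0.051],"angular": [0,0,0],"grip": 1},
    {"delta_pos": [-0.05,-0.049,0.051],"angular": [0,0,0],"grip": 1},
    {"delta_pos": [-0.05,-0.049,0.051],"angular": [0,0,0],"grip": 1},
    {"delta_pos": [-0.05,-0.049,0.051],"angular": [0,0,0],"grip": 1}
  ]
}}

```text
time: 7.85
ee_pos: [470.0, 112.7, 111.3]
tool_rot: [1.103, 1.275, -1.1]
wrist_force: [-0.9, -0.3, -0.2]
grip_width: 0.002
```

Run:
```python
from h import *
from plant import arm,capture
for n in("wrist","side"):
    c=capture(n); cv2.imwrite(f"pics/{n}6.png",c["pixels"])
    o=arm.get_obs(); print(o['ee_pos'],o['wrist_force'])
    if n=="wrist":
        for k,v in {'blue':((105,150,40),(125,255,255)),'green':((50,110,40),(85,255,255))}.items():
            for a,b,ce in blobs(c,*v): print(k,a,b,ce,onz(c,ce,66 if k=='blue' else 72).round(1))
cv2.imwrite("pics/s6z.png",cv2.resize(c["pixels"][220:370,220:400],None,fx=4,fy=4,interpolation=cv2.INTER_CUBIC))
```

```text
[469.94118839 112.57614672 111.27003404] [-1.04690169  0.06955969  0.1937739 ]
blue 2053 [214, 129, 56, 56] [241.2 156.5] [510.1 168.7  66. ]
green 1536 [311, 174, 44, 45] [332.9 195.7] [495.1 109.6  72. ]
[469.83376142 112.40156169 111.25135845] [-0.91646622 -0.26912916 -0.51909282]
```

View pics/wrist6.png

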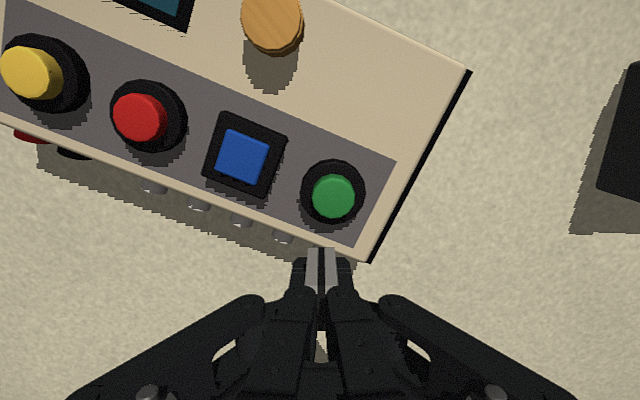

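View pics/s6z.png

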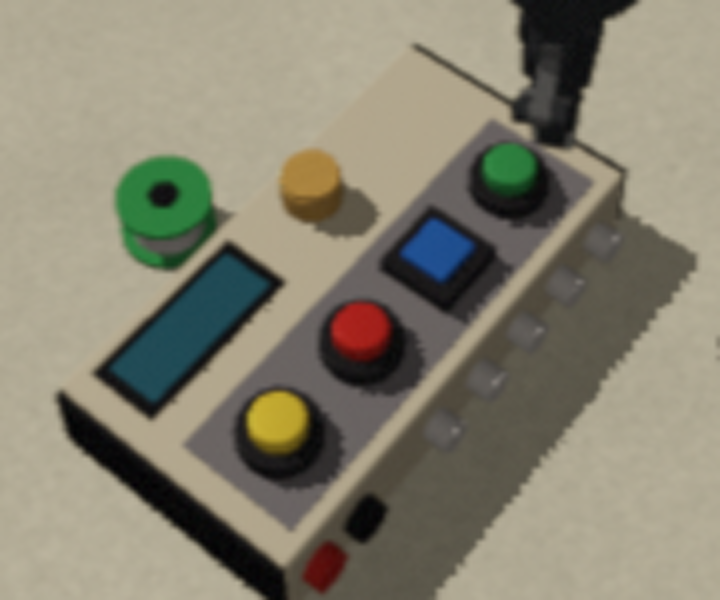

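Emit:
{"method": "jog_arm", "body": {
  "plan": [
    {"delta_pos": [0.005,0.025,0.006],"angular": [0,0,0],"grip": 1},
    {"delta_pos": [0.02,0.025,0.006],"angular": [0,0,0],"grip": 1},
    {"delta_pos": [0.025,0.025,0.006],"angular": [0,0,0],"grip": 1},
    {"delta_pos": [0.025,0.025,0.006],"angular": [0,0,0],"grip": 1},
    {"delta_pos": [0.025,0.025,0.006],"angular": [0,0,0],"grip": 1},
    {"delta_pos": [0.025,0.025,0.006],"angular": [0,0,0],"grip": 1}
  ]
}}

```text
time: 8.55
ee_pos: [495.2, 109.3, 86.9]
tool_rot: [1.103, 1.273, -1.101]
wrist_force: [-0.5, 0.6, 0.3]
grip_width: 0.002
```

Run:
```python
from h import *
from plant import arm,capture
c=capture("wrist"); cv2.imwrite(f"pics/wrist7.png",c["pixels"])
o=arm.get_obs(); print(o['ee_pos'],o['wrist_force'])
```

```text
[495.30655603 109.23768735  86.93579575] [-0.7528312  -0.18222661  0.08508994]
```

View pics/wrist7.png

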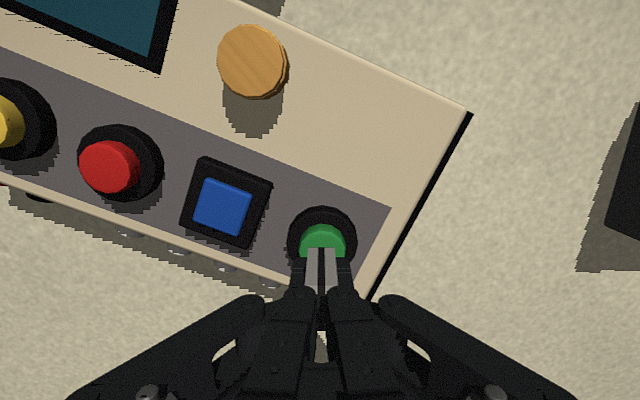

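Emit:
{"method": "jog_arm", "body": {
  "plan": [
    {"delta_pos": [0.01,0,0],"angular": [0,0,0],"grip": 1},
    {"delta_pos": [0.014,0,0],"angular": [0,0,0],"grip": 1},
    {"delta_pos": [0.017,0,0],"angular": [0,0,0],"grip": 1},
    {"delta_pos": [0.019,0,0],"angular": [0,0,0],"grip": 1},
    {"delta_pos": [0.021,0,0],"angular": [0,0,0],"grip": 1},
    {"delta_pos": [0.023,0,0],"angular": [0,0,0],"grip": 1},
    {"delta_pos": [0.024,0,0],"angular": [0,0,0],"grip": 1},
    {"delta_pos": [0.024,0,0],"angular": [0,0,0],"grip": 1},
    {"delta_pos": [0.024,0,0],"angular": [0,0,0],"grip": 1}
  ]
}}

```text
time: 9.5
ee_pos: [494.8, 108.7, 65.7]
tool_rot: [1.101, 1.272, -1.104]
wrist_force: [-8.5, -2.7, 26.2]
grip_width: 0.0
```

Fully in (z 65.7 mm, 26 N, well above the 5 N full-travel force). Next I lift straight up and back away.

Emit:
{"method": "jog_arm", "body": {
  "plan": [
    {"delta_pos": [-0.01,0,0],"angular": [0,0,0],"grip": 1},
    {"delta_pos": [-0.05,0,0],"angular": [0,0,0],"grip": 1},
    {"delta_pos": [-0.08,-0.01,0.02],"angular": [0,0,0],"grip": 1},
    {"delta_pos": [-0.08,-0.04,0.06],"angular": [0,0,0],"grip": 1},
    {"delta_pos": [-0.08,-0.06,0.09],"angular": [0,0,0],"grip": 1},
    {"delta_pos": [-0.08,-0.06,0.09],"angular": [0,0,0],"grip": 1},
    {"delta_pos": [-0.08,-0.06,0.09],"angular": [0,0,0],"grip": 1},
    {"delta_pos": [-0.08,-0.06,0.09],"angular": [0,0,0],"grip": 1},
    {"delta_pos": [-0.08,-0.06,0.09],"angular": [0,0,0],"grip": 1}
  ]
}}

```text
time: 10.4
ee_pos: [449.1, 12.8, 142.3]
tool_rot: [1.102, 1.275, -1.1]
wrist_force: [-0.1, 0.6, -0.8]
grip_width: 0.004
```

Run:
```python
from h import *
from plant import arm,capture
P={n:capture(n)["pixels"] for n in("side","top","wrist")}
for n in P: cv2.imwrite(f"pics/{n}8.png",P[n])
o=arm.get_obs(); print(o['ee_pos'],o['wrist_force'],o['time'])
cv2.imwrite("pics/c8.png",cv2.resize(np.hstack([P["side"][140:370,220:400],P["top"][150:380,120:460][:, :]]),None,fx=1.5,fy=2.0,interpolation=cv2.INTER_CUBIC) if 0 else cv2.resize(P["side"][140:370,220:410],None,fx=2.6,fy=2.6,interpolation=cv2.INTER_CUBIC))
```

```text
[448.84968785  12.33495823 142.19458417] [0.81982038 0.10378145 0.47354917] 10.55
```

View pics/c8.png

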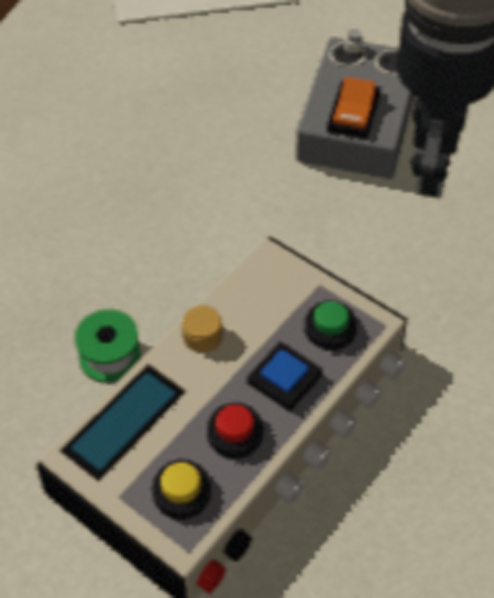

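View pics/top8.png

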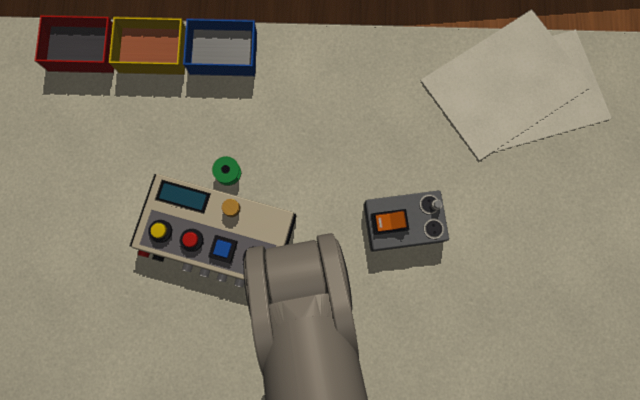

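Run:
```python
from plant import job
print(job.close_job())
```

```text
the job is handed in; nothing more can be done
None
```

The bench is powered up in the order you asked and the job is handed in. It took about 10.5 s of the 64 s allowed.

| Step | Control | Fingertip height when pressed | Push force | What the pictures showed afterwards |
|---|---|---|---|---|
| 1 | Orange rocker | 57.1 mm (expected 57) | about 10 N, then 2 mm more commanded push | marked half level, other half standing up |
| 2 | Blue key | 65.7 mm (expected 66) | up to 30 N | key low in its housing, staying in |
| 3 | Green button | 65.7 mm (expected 66) | 26 N | button back out after release |

- **Final state:** the arm was clear of everything, with only noise on the force reading. The tin, adapter and spool looked unmoved, and I did not touch the red or yellow buttons.
- **Disagreement:** the top and side cameras differed by 6 to 8 mm along y. I aimed with the wrist camera, whose readings lay between the two, and the fingertip then came down on each control where expected.
- **Not checked:** the final top view had the green button hidden behind the arm, so its return is confirmed from the side view only.

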